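# Blow the slideway clean, then hold the sprung extraction gate half open

## Robot

A 6-joint arm with a two-finger parallel gripper is mounted at the origin on a cart in front of the work surface, level with it; the furniture and walls round the work are solid. World frame = base frame: x ahead of the robot, y to its left, z up, the work surface at z = 0. Lengths are in m, angles in rad, forces in N, time in s.
With the tool pointing down it reaches from about 0.425 to 0.95 m from the base axis. Payload 3.5 kg.
Tool frame: the origin (TCP) lies at the very end of the fingers, on their centre line; the grasp point (between the pads) lies 19 mm behind it; x points along the fingers, z is the direction in which the jaws open and shut, and the axes are right-handed (so a half turn about x gives the same grasp; the last joint's range is limited). The gripper opens to 85 mm and grips with 20 to 120 N. Pads are 22 mm wide; open, the fingers measure 114 mm over their backs; the gripper's body (76 mm by 85 mm) begins 54 mm behind the grasp point. The pads swing forward as they close: fully open they stand 13 mm farther back than shut.
Start: joints at [0.547, 0.286, 1.577, -0, 1.279, -0.15], TCP at [0.518, 0.433, 0.231] pointing down, gripper open.
Joint ranges: [-2.77, 2.77], [-0.9, 2.22], [0.21, 2.48], [-1.53, 4.67], [0.24, 2.81], [-2.84, 2.84]. Speed limits (rad/s): [2.79, 2.79, 3.14, 3.14, 3.14, 3.14].

## Interface

Orientations are given as a unit quaternion [x, y, z, w].
In Python, from plant import ctrl, cams gives the robot as it stands.
- The arm moves only by the tool play_rows, never from a script. Its argument "rows" is a list of rows, each a list of 3 entries, a list of its own where there are three numbers: the opening in per cent of the stroke, from 0 (shut) to 100 (fully open), then the shift along the tool's x, y, z in units of 0.3 m (1.0 is 0.3 m), then the turn, a rotation vector about the tool's x, y, z in units of pi/2 rad (1.0 is pi/2 rad). A call has 1 to 10 rows; each row is the pose to reach, as a shift and turn from the pose commanded when the call began, along the tool's axes at that moment; what a row does not reach only later rows make up. A row lasts 1/12 s, in which the tool goes at most 41.7 mm and 7.16 degrees, less where a joint would pass 70% of its speed; a pose out of reach is approached as far as the arm can. A call with a number of a shift or a turn outside -1 to 1 is refused whole. A call with a gripper value outside its range is refused whole. The fingers move at their own pace and stop on an object; "force" is the grip in N (left out, the last holds). Time passes only in rows, so rows that repeat a pose let the fingers close. It gives the time, the measured TCP pose, the force and the opening at its end, in the units of the state.
- ctrl.get_state(): the state, without advancing time (a new reading comes with each control period).
- cams.read_camera(name): name is "side" or "top"; returns a dict with "color" (420x560x3 uint8, red, green, blue), "fx", "fy", "cx", "cy" (pixels), "view" (4x4, takes a point from world to camera coordinates). Camera axes: x right, y down, z forward; pixel columns grow to the right and rows downward; lengths in m; the calibration is good to about 2 mm. A picture is of the moment at which its call begins. There is no depth.
- ctrl.sign_off(): hands the job in, once; it reports no verdict.
The state is a dict: "time": time; "qpos": joint angles; "dq": joint speeds; "joint_efforts": joint torques, N m; "eef_pos": TCP position; "tcp_rot": TCP orientation; "contact_force": force on the tool from outside, world axes, zero at the start; "wrist_torque": the same for the moment, N m; "opening": opening from 0.0 (shut) to 1.0 (fully open).
Only numpy, scipy, OpenCV 4.12 (cv2) and the standard library are available. Lean on these libraries where they do the work, as an engineer would, in place of code of your own. Each camera call takes 0.05 s, during which the arm holds its last target. There are 200 camera calls.

## Task

Blow the chips out of the extraction gate's slideway: squeeze the trigger of the fixed air gun fully against its grip for a moment, then let it spring back. Then slide the spring-closed gate of the extraction box half open and finish while still holding it there against its springs for the draught reading; never pull it wide open, which would suck in small parts, and leave the nuts and the bolt beside the box where they lie.

Things in the scene. Friction and masses are not known exactly. Their poses are not given: they have to be found in the camera images.
- bore (a point): centre of the round 64 mm suction opening in the top of the grey extraction box, level with the box top, 64 mm above the bench. The box is fixed, 215 mm along its x, 182 mm along y over its flanges, from x = -155 (end nearest the robot) to +60 mm from here. z up. The gate slides along x and opens along -x, towards the robot. Tallest other part: front brackets at x -150, y +-60, 92 mm high.
- gate_handle (a point): grip point of the gate's upright handle, 108 mm above the bench, 2 mm below the axis of a black round bar (13 mm thick, 54 mm long along y, top 116.5 mm above the bench) on a 6 mm thick, 44 mm wide steel upright. Axes as bore; gate closed: 55 mm from the bore along -x. Moves with the gate. Both sides (x) of the handle are free for fingers down to 82 mm above the bench.
- gate (a joint): opening of the flat steel slide gate, m: 0 closed (start), 0.035 half open (its straight rear edge crosses the middle of the bore), 0.070 wide open. Springs on two rods push it shut: about 4 N closed, 9 N half open, 14 N wide open. Black marks on the slideways: 0, 1/4, 1/2 (long), 3/4, full, read at the front edge of the gate's cross bar.
- gun_grip (a point): centre of the ribbed grip of the air gun that lies on its side on a fixed stand right of the box, 100 mm above the bench. z up, +y the way the nozzle points (to the box); the grip runs along x, from the barrel (x +45 mm) to its end (x -50), then a hose loop to x -111. It is 24 mm wide along y (back face y = -12, front face +12) and 24 mm thick. Free below down to 45 mm above the bench.
- trigger_pad (a point): middle of the outer (+y) face of the gun's steel trigger lever, 100 mm above the bench, where a finger presses while another backs the grip. At rest 53 mm (along y) from the grip's back face, fully squeezed 38 mm. The lever is 7 mm thick, 18 mm high; from here it runs 48 mm towards +x to its pin, 29 mm towards -x to its free end, which stands up to 7 mm farther out along +y.
- trigger (a joint): angle of the trigger in rad about its vertical pin: 0 at rest, 0.32 fully squeezed (stop). A spring returns it: about 3 N at the pad at rest, 10 N fully squeezed.
- nut_big_c (a point): centre of the larger nut (35 x 31 x 14 mm) lying on the bench between the box and the gun stand; leave it alone
- steel_nut_c (a point): centre of the smaller dark nut (25 x 22 x 10 mm) lying on the bench left of the box; leave it alone
- bolt_short_c (a point): centre of the short bolt (56 x 17 x 19 mm) lying on the bench left of the box; leave it alone

How it is judged:
On the way, in this order (a step that is already met when the one before it is completed fails the run):
1. the fingers squeeze the air gun's trigger fully (past 0.25 of 0.32 rad) for a moment (value of joint trigger above 0.25 rad and contact force between the fingers and trigger above 1 N), for 0.3 s.
2. the trigger is let go and has sprung back (value of joint trigger below 0.04 rad and contact force between the fingers and trigger below 0.3 N and value of joint gate below 0.01 m), for 0.2 s.
3. the fingers hold the gate half open (value of joint gate between 0.0285 and 0.0415 m and contact force between the fingers and gate above 5 N), for 0.5 s.
At the end, for the whole second after the job is handed in: The gate stands still at half travel (35 mm open, within 6.5 mm), held there against its springs by the robot's fingers (more than 5 N on the gate), and the trigger is back at rest (all of step 3 and velocity of joint gate between -0.01 and 0.01 m/s and value of joint trigger below 0.04 rad); the arm keeps its last pose, push and grip.
It fails at once if the gate is pulled wide open (past 60 of 70 mm) (value of joint gate above 0.06 m).
It fails at once if a nut or the bolt beside the box is shifted by more than 20 mm (distance of any of nut_big_c, steel_nut_c, bolt_short_c from where it was at the start of the episode above 0.02 m).
It also fails if it takes over 43 s, if anything falls off the work surface, if the arm or the gripper's body presses on something with over 40 N, if the wrist force passes 120 N, or if a joint passes its speed limit or range.

## Working session

There is one attempt and no reset: what is moved stays moved. The work goes in short steps, Python scripts to look and compute and a tool call to move; the robot and the scene stay as the last step left them, time stands still between calls to the robot, and variables do not carry over. Pictures are saved under pics/ and viewed, about 8 in all and at most 12, crops included, and the job is handed in when it is done.

Besides the shell and the picture viewer there is one more tool, called after "Call:" in YAML: its name, and indented under it one key for each argument. play_rows: Moves the arm, as the interface text tells. Shifts and turns lie within -1 to 1; 1 stands for 0.3 m of shift or pi/2 rad of turn. Its arguments: {"type":"object","properties":{"rows":{"type":"array"},"force":{"type":"number"}},"required":["rows"]}

```bash
mkdir -p pics; python3 - <<'E'
from plant import ctrl,cams
import cv2,numpy as np
s=ctrl.get_state();print({k:np.round(v,4).tolist() for k,v in s.items()})
for n in("side","top"):
    c=cams.read_camera(n);cv2.imwrite(f"pics/{n}0.png",c["color"][:,:,::-1]);print(n,c["fx"],c["fy"],c["cx"],c["cy"],np.round(c["view"],4).tolist())
E
```

```text
{'time': 0.0, 'qpos': [0.547, 0.2872, 1.5782, 0.0, 1.2786, -0.15], 'dq': [0.0005, -0.0, -0.0011, 0.001, 0.0002, 0.0008], 'joint_efforts': [-0.001, -40.5985, -29.2624, -0.0002, 0.0058, 0.0], 'eef_pos': [0.517, 0.433, 0.2299], 'tcp_rot': [-0.2416, 0.6654, 0.2413, 0.6638], 'contact_force': [0.4079, -0.4186, -0.5037], 'wrist_torque': [-0.0298, 0.0536, 0.0335], 'opening': 1.0008}
side 413.863676898141 413.863676898141 281.1469238599516 210.7598623044271 [[-0.7448, -0.667, -0.0219, 0.3857], [-0.2998, 0.3637, -0.8819, 0.2535], [0.5962, -0.6503, -0.4708, 0.5807], [0.0, 0.0, 0.0, 1.0]]
top 462.9709280836766 462.9709280836766 281.0405677308949 209.8144083916119 [[0.0027, -0.9995, -0.0315, -0.0048], [-0.9825, 0.0032, -0.1865, 0.5357], [0.1865, 0.0314, -0.982, 0.9734], [0.0, 0.0, 0.0, 1.0]]
```

View pics/side0.png

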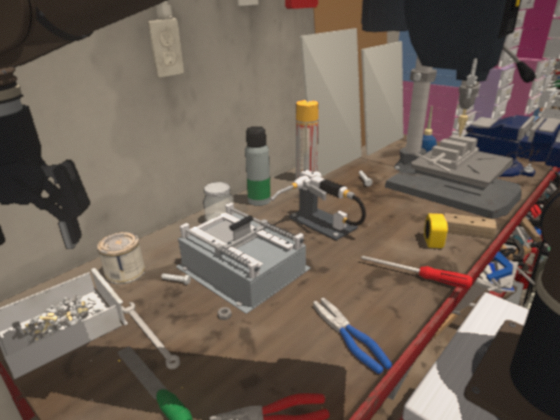

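View pics/top0.png

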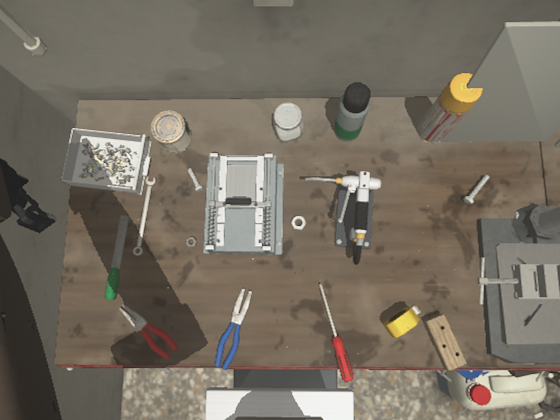

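Top: the box spans about (205–285, 152–253), with its black handle at about (238,201). The gun has its grip at about (361,215), the trigger at about (345,205) and the hose at (357,250). The nut is at (298,223). Next I'll zoom in on both views.

```bash
python3 - <<'E'
import cv2
a=cv2.imread("pics/top0.png")[145:270,195:395];cv2.imwrite("pics/topc.png",cv2.resize(a,None,fx=4,fy=4,interpolation=cv2.INTER_CUBIC))
a=cv2.imread("pics/side0.png")[160:310,170:380];cv2.imwrite("pics/sidec.png",cv2.resize(a,None,fx=3.8,fy=3.8,interpolation=cv2.INTER_CUBIC))
E
```

```text
(no output)
```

View pics/topc.png

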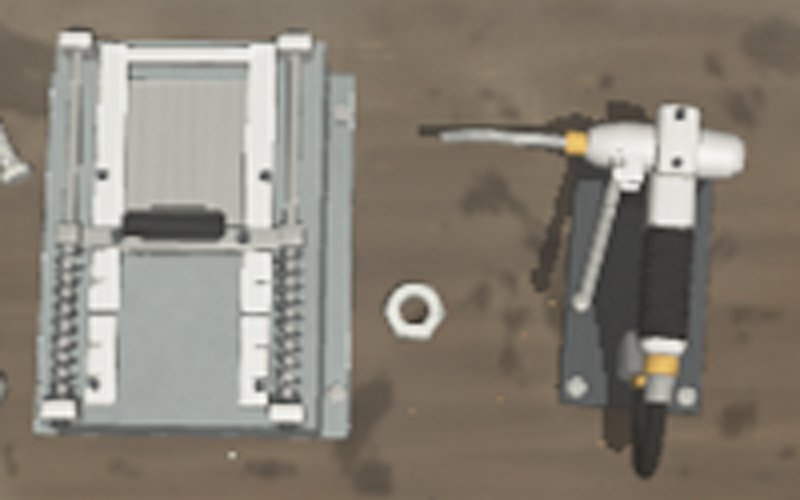

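View pics/sidec.png

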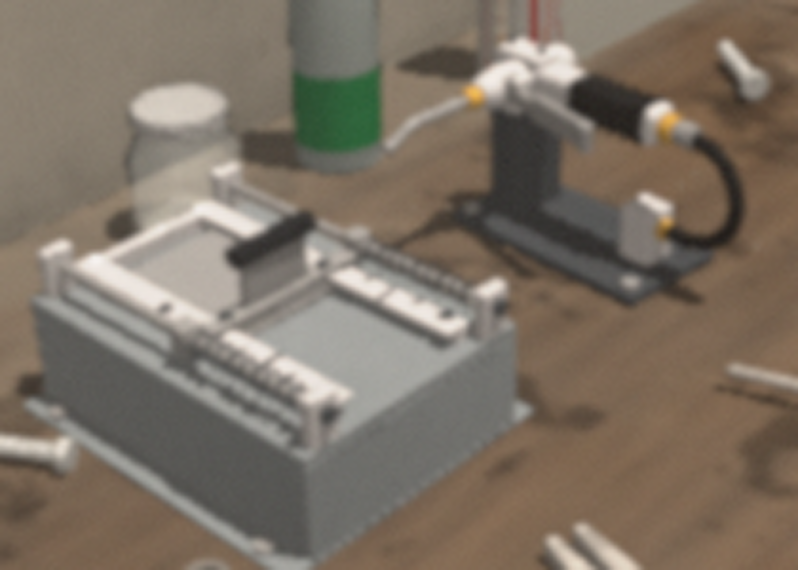

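```bash
cat > h.py <<'E'
import numpy as np
from plant import ctrl,cams
def ray(c,u,v):
    V=np.array(c["view"]);R=V[:3,:3];o=-R.T@V[:3,3]
    return o,R.T@np.array([(u-c["cx"])/c["fx"],(v-c["cy"])/c["fy"],1])
def onz(c,u,v,z):
    o,d=ray(c,u,v);return o+d*(z-o[2])/d[2]
def proj(c,p):
    V=np.array(c["view"]);q=V[:3,:3]@np.array(p)+V[:3,3];return q[0]/q[2]*c["fx"]+c["cx"],q[1]/q[2]*c["fy"]+c["cy"]
E
python3 - <<'E'
from h import *
t=cams.read_camera("top");s=cams.read_camera("side")
for n,u,v,z in [("barL",121,226,.112),("barR",226,223,.112),("barfarmid",174,210,.112),("barnearmid",174,238,.112),("gripFL",645,230,.112),("gripFR",692,230,.112),("gripNL",640,338,.112),("gripNR",690,338,.112),("levpin",628,178,.109),("levendL",574,300,.109),("levendR",590,306,.109),("levmidL",592,238,.109),("levmidR",610,240,.109),("boxNL",35,432,.003),("boxNR",350,437,.003),("boxFRflange",355,75,.003),("brFL",75,38,.092),("brFR",294,40,.092),("brNL",58,408,.092),("brNR",288,411,.092),("nut",414,311,.014),("hosetip",646,478,.09)]:
    p=onz(t,195+u/4,145+v/4,z);print(n,np.round(p,4),"side crop",np.round((np.array(proj(s,p))-[170,160])*3.8))
E
```

```text
barL [0.5421 0.1099 0.112 ] side crop [233. 258.]
barR [0.5434 0.0549 0.112 ] side crop [311. 216.]
barfarmid [0.5505 0.0822 0.112 ] side crop [263. 231.]
barnearmid [0.5356 0.0819 0.112 ] side crop [283. 240.]
gripFL [ 0.5389 -0.1627  0.112 ] side crop [571.  84.]
gripFR [ 0.5388 -0.1869  0.112 ] side crop [595.  72.]
gripNL [ 0.4824 -0.1586  0.112 ] side crop [644. 111.]
gripNR [ 0.4824 -0.1841  0.112 ] side crop [669.  97.]
levpin [ 0.5673 -0.155   0.109 ] side crop [527.  81.]
levendL [ 0.5027 -0.1256  0.109 ] side crop [582. 126.]
levendR [ 0.4996 -0.1338  0.109 ] side crop [595. 122.]
levmidL [ 0.5354 -0.1356  0.109 ] side crop [548. 105.]
levmidR [ 0.5343 -0.1449  0.109 ] side crop [559. 100.]
boxNL [0.4447 0.1732 0.003 ] side crop [291. 581.]
boxNR [ 0.4418 -0.007   0.003 ] side crop [536. 408.]
boxFRflange [ 0.6553 -0.0095  0.003 ] side crop [268. 275.]
brFL [0.651  0.1408 0.092 ] side crop [ 55. 247.]
brFR [0.649  0.0213 0.092 ] side crop [226. 168.]
brNL [0.4489 0.1437 0.092 ] side crop [320. 392.]
brNR [0.4472 0.0229 0.092 ] side crop [493. 286.]
nut [ 0.5125 -0.0436  0.014 ] side crop [479. 317.]
hosetip [ 0.4126 -0.1625  0.09  ] side crop [749. 178.]
```

```bash
cat >> h.py <<'E'
from scipy.spatial.transform import Rotation as Ro
def go(p,jaw):
    s=ctrl.get_state();R=Ro.from_quat(s["tcp_rot"]);best=None
    for sg in(1,-1):
        z=sg*np.array([np.cos(jaw),np.sin(jaw),0]);x=np.array([0,0,-1.]);y=np.cross(z,x)
        r=(R.inv()*Ro.from_matrix(np.c_[x,y,z])).as_rotvec()
        if best is None or np.linalg.norm(r)<np.linalg.norm(best):best=r
    print("t",s["time"],"pos",np.round(s["eef_pos"],4),"jaw",np.round(R.as_matrix()[:,2],3),"q",np.round(s["qpos"],2),"F",np.round(s["contact_force"],1),"op",round(s["opening"],3))
    print("shift",np.round(R.inv().apply(np.array(p)-s["eef_pos"])/.3,4),"turn",np.round(best/(np.pi/2),4))
E
python3 -c "
from h import *
go([.53,-.167,.2],np.pi/2-.06);go([.53,.13,.23],np.pi/2-.06)"
```

```text
t 0.2 pos [0.5172 0.4331 0.2305] jaw [ 0.767  0.642 -0.001] q [ 0.55  0.29  1.58  0.    1.28 -0.15] F [0.1 0.4 0. ] op 0.999
shift [ 0.103  -1.5612 -1.2511] turn [-5.181e-01 -8.000e-04 -5.000e-04]
t 0.2 pos [0.5172 0.4331 0.2305] jaw [ 0.767  0.642 -0.001] q [ 0.55  0.29  1.58  0.    1.28 -0.15] F [0.1 0.4 0. ] op 0.999
shift [ 0.0022 -0.802  -0.6158] turn [-5.181e-01 -8.000e-04 -5.000e-04]
```

Call:
play_rows:
  rows:
    - [100, [0, -0.1, -0.08], [-0.07, 0, 0]]
    - [100, [0, -0.2, -0.155], [-0.14, 0, 0]]
    - [100, [0, -0.3, -0.23], [-0.21, 0, 0]]
    - [100, [0, -0.4, -0.31], [-0.28, 0, 0]]
    - [100, [0, -0.5, -0.385], [-0.35, 0, 0]]
    - [100, [0, -0.6, -0.46], [-0.42, 0, 0]]
    - [100, [0, -0.7, -0.54], [-0.49, 0, 0]]
    - [100, [0, -0.8, -0.615], [-0.518, 0, 0]]
    - [100, [0, -0.8, -0.615], [-0.518, 0, 0]]
  force: 40

```text
time: 0.95
eef_pos: [0.5304, 0.1255, 0.2312]
tcp_rot: [-0.484, 0.516, 0.483, 0.515]
contact_force: [0.1, 0.2, -0.4]
opening: 1.001
```

```bash
python3 -c "
from h import *
go([.53,-.167,.2],np.pi/2-.06)"
```

```text
t 0.95 pos [0.5304 0.1255 0.2312] jaw [ 0.064  0.998 -0.003] q [ 0.05 -0.    1.9  -0.    1.25 -1.46] F [ 0.1  0.2 -0.4] op 1.001
shift [ 0.1067 -0.0612 -0.9727] turn [-0.0027 -0.0017  0.0001]
```

Call:
play_rows:
  rows:
    - [100, [0.02, -0.01, -0.12], [0, 0, 0]]
    - [100, [0.03, -0.02, -0.24], [0, 0, 0]]
    - [100, [0.05, -0.03, -0.36], [0, 0, 0]]
    - [100, [0.06, -0.035, -0.48], [0, 0, 0]]
    - [100, [0.08, -0.04, -0.6], [0, 0, 0]]
    - [100, [0.09, -0.05, -0.72], [0, 0, 0]]
    - [100, [0.1, -0.055, -0.84], [0, 0, 0]]
    - [100, [0.107, -0.061, -0.96], [0, 0, 0]]
    - [100, [0.107, -0.061, -0.973], [0, 0, 0]]
    - [100, [0.107, -0.061, -0.973], [0, 0, 0]]

```text
time: 1.78
eef_pos: [0.5307, -0.1632, 0.1989]
tcp_rot: [-0.484, 0.516, 0.484, 0.516]
contact_force: [0.1, 0.1, 0.8]
opening: 1.002
```

```bash
python3 - <<'E'
from h import *;import cv2
go([.53,-.167,.078],np.pi/2-.06)
out=[]
for n,b in(("top",(300,140,120,130)),("side",(250,110,160,130))):
    c=cams.read_camera(n)["color"][:,:,::-1];x,y,w,h=b;out.append(cv2.resize(c[y:y+h,x:x+w],(400,int(400*h/w)),interpolation=cv2.INTER_CUBIC))
H=max(o.shape[0] for o in out);cv2.imwrite("pics/g1.png",np.hstack([cv2.copyMakeBorder(o,0,H-o.shape[0],0,0,0) for o in out]))
E
```

```text
t 1.7833 pos [ 0.5307 -0.1632  0.1989] jaw [0.064 0.998 0.   ] q [-0.48  0.05  1.9   0.    1.19 -1.99] F [0.1 0.1 0.8] op 1.002
shift [ 0.4029  0.0012 -0.013 ] turn [-0.0024  0.0003 -0.0003]
```

View pics/g1.png

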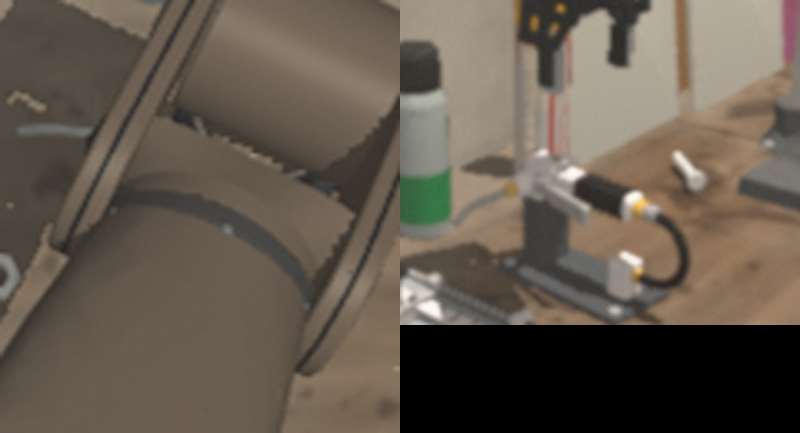

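The side view shows the open gripper above the gun, with the fingers on either side of the grip and lever. The arm hides the gun from the top camera. Now descending.

Call:
play_rows:
  rows:
    - [100, [0.08, 0, -0.004], [0, 0, 0]]
    - [100, [0.16, 0, -0.004], [0, 0, 0]]
    - [100, [0.22, 0, -0.004], [0, 0, 0]]
    - [100, [0.26, 0, -0.004], [0, 0, 0]]
    - [100, [0.3, 0, -0.004], [0, 0, 0]]
    - [100, [0.34, 0, -0.004], [0, 0, 0]]
    - [100, [0.38, 0, -0.004], [0, 0, 0]]
    - [100, [0.403, 0, -0.004], [0, 0, 0]]
    - [100, [0.403, 0, -0.004], [0, 0, 0]]
    - [100, [0.403, 0, -0.004], [0, 0, 0]]

```text
time: 2.72
eef_pos: [0.5308, -0.1628, 0.0782]
tcp_rot: [-0.485, 0.515, 0.485, 0.515]
contact_force: [0.7, -0.7, -0.5]
opening: 0.998
```

```bash
python3 - <<'E'
from h import *;import cv2
go([.53,-.167,.078],np.pi/2-.06)
c=cams.read_camera("side")["color"][:,:,::-1];cv2.imwrite("pics/g2.png",cv2.resize(c[110:240,250:410],None,fx=4,fy=4,interpolation=cv2.INTER_CUBIC))
E
```

```text
t 2.7167 pos [ 0.5308 -0.1628  0.0782] jaw [0.06  0.998 0.   ] q [-0.48  0.2   1.98  0.    0.96 -1.99] F [ 0.7 -0.7 -0.5] op 0.998
shift [ 0.0006  0.0019 -0.014 ] turn [-0.0001  0.0001 -0.0002]
```

View pics/g2.png

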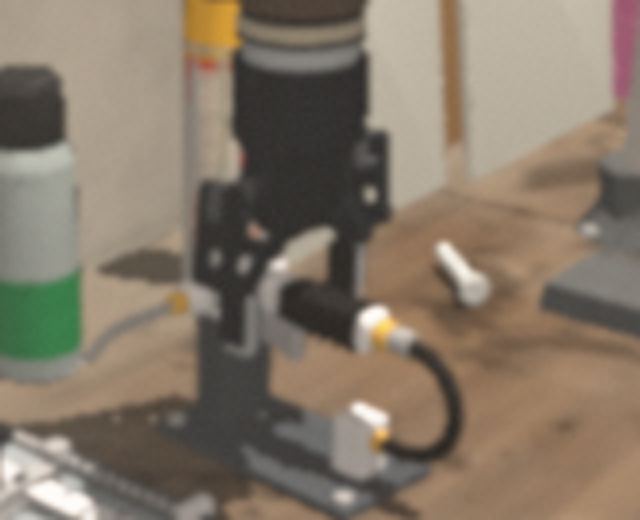

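The fingers straddle the grip and lever with no contact. Now correcting y by 4 mm and squeezing.

Call:
play_rows:
  rows:
    - [90, [0, 0, -0.014], [0, 0, 0]]
    - [70, [0, 0, -0.014], [0, 0, 0]]
    - [55, [0, 0, -0.014], [0, 0, 0]]
    - [40, [0, 0, -0.014], [0, 0, 0]]
    - [35, [0, 0, -0.014], [0, 0, 0]]
    - [35, [0, 0, -0.014], [0, 0, 0]]
    - [35, [0, 0, -0.014], [0, 0, 0]]
    - [35, [0, 0, -0.014], [0, 0, 0]]
    - [35, [0, 0, -0.014], [0, 0, 0]]
    - [35, [0, 0, -0.014], [0, 0, 0]]
  force: 40

```text
time: 3.6
eef_pos: [0.5308, -0.1681, 0.08]
tcp_rot: [-0.486, 0.515, 0.484, 0.514]
contact_force: [-4.2, -0.7, 6.6]
opening: 0.439
```

Call:
play_rows:
  rows:
    - [35, [0, 0, 0], [0, 0, 0]]
    - [35, [0, 0, 0], [0, 0, 0]]
    - [35, [0, 0, 0], [0, 0, 0]]
    - [35, [0, 0, 0], [0, 0, 0]]
    - [35, [0, 0, 0], [0, 0, 0]]
    - [35, [0, 0, 0], [0, 0, 0]]

```text
time: 4.1
eef_pos: [0.5308, -0.1681, 0.08]
tcp_rot: [-0.486, 0.515, 0.484, 0.514]
contact_force: [-4.0, -0.6, 6.8]
opening: 0.437
```

```bash
python3 - <<'E'
from h import *;import cv2
go([.53,-.167,.078],np.pi/2-.06)
c=cams.read_camera("side")["color"][:,:,::-1];cv2.imwrite("pics/g3.png",cv2.resize(c[110:240,250:410],None,fx=4,fy=4,interpolation=cv2.INTER_CUBIC))
E
```

```text
t 4.1 pos [ 0.5308 -0.1681  0.08  ] jaw [ 0.059  0.998 -0.002] q [-0.49  0.2   1.98 -0.    0.96 -2.  ] F [-4.  -0.6  6.8] op 0.437
shift [0.0067 0.0029 0.0036] turn [ 0.0009 -0.0014  0.0003]
```

View pics/g3.png

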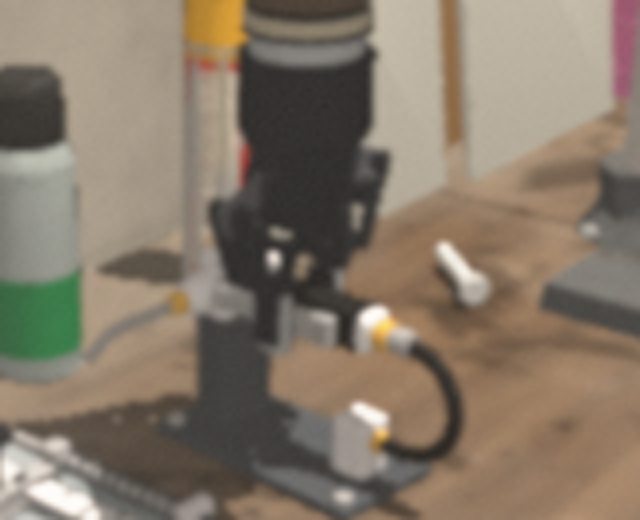

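The opening is 37 mm, against 38 mm for a full squeeze, and the lever lies along the grip. It stayed there for more than 0.5 s. Releasing and lifting.

Call:
play_rows:
  rows:
    - [100, [0, 0, 0], [0, 0, 0]]
    - [100, [0, 0, 0], [0, 0, 0]]
    - [100, [0, 0, 0], [0, 0, 0]]
    - [100, [0, 0, 0], [0, 0, 0]]
    - [100, [0, 0, 0], [0, 0, 0]]
    - [100, [0, 0, 0], [0, 0, 0]]
    - [100, [0, 0, 0], [0, 0, 0]]
    - [100, [0, 0, 0], [0, 0, 0]]

```text
time: 4.82
eef_pos: [0.5306, -0.1673, 0.0784]
tcp_rot: [-0.485, 0.515, 0.485, 0.515]
contact_force: [-0.3, 0.5, 0.0]
opening: 0.997
```

Call:
play_rows:
  rows:
    - [100, [-0.05, 0, 0], [0, 0, 0]]
    - [100, [-0.15, 0, 0], [0, 0, 0]]
    - [100, [-0.27, 0, 0], [0, 0, 0]]
    - [100, [-0.4, 0, 0], [0, 0, 0]]
    - [100, [-0.4, 0, 0], [0, 0, 0]]
    - [100, [-0.4, 0, 0], [0, 0, 0]]

```text
time: 5.32
eef_pos: [0.5324, -0.1681, 0.2022]
tcp_rot: [-0.487, 0.514, 0.482, 0.516]
contact_force: [0.1, -0.6, 0.0]
opening: 1.001
```

```bash
python3 -c "
from h import *
go([.543,.082,.2],0)"
```

```text
t 5.3167 pos [ 0.5324 -0.1681  0.2022] jaw [ 0.06   0.998 -0.003] q [-0.49  0.05  1.9  -0.    1.18 -2.  ] F [ 0.1 -0.6  0. ] op 1.001
shift [0.0044 0.0146 0.8342] turn [0.9618 0.0016 0.0051]
```

Call:
play_rows:
  rows:
    - [100, [0, 0, 0.09], [0.07, 0, 0]]
    - [100, [0, 0, 0.18], [0.145, 0, 0]]
    - [100, [0, 0, 0.27], [0.22, 0, 0]]
    - [100, [0, 0, 0.36], [0.295, 0, 0]]
    - [100, [0, 0, 0.45], [0.37, 0, 0]]
    - [100, [0, 0.01, 0.54], [0.445, 0, 0]]
    - [100, [0, 0.01, 0.63], [0.52, 0, 0]]
    - [100, [0, 0.01, 0.72], [0.595, 0, 0]]
    - [100, [0, 0.015, 0.8], [0.67, 0, 0]]
    - [100, [0, 0.015, 0.83], [0.745, 0, 0]]

```text
time: 6.15
eef_pos: [0.5396, 0.0845, 0.1962]
tcp_rot: [-0.118, 0.698, 0.119, 0.696]
contact_force: [0.9, -0.1, 0.1]
opening: 0.997
```

```bash
python3 -c "
from h import *
go([.543,.082,.2],0)"
```

```text
t 6.15 pos [0.5396 0.0845 0.1962] jaw [ 0.944  0.331 -0.003] q [-0.03  0.04  1.93  0.    1.18 -0.37] F [ 0.9 -0.1  0.1] op 0.997
shift [-0.0126 -0.0117  0.0079] turn [ 0.2146 -0.0022 -0.001 ]
```

Call:
play_rows:
  rows:
    - [100, [0, -0.005, 0.004], [0.07, 0, 0]]
    - [100, [0, -0.012, 0.008], [0.14, 0, 0]]
    - [100, [0, -0.012, 0.008], [0.215, 0, 0]]
    - [100, [0, -0.012, 0.008], [0.215, 0, 0]]
    - [100, [0, -0.012, 0.008], [0.215, 0, 0]]

```text
time: 6.57
eef_pos: [0.5437, 0.0792, 0.1968]
tcp_rot: [-0.002, 0.708, 0.002, 0.706]
contact_force: [-0.7, 0.1, 0.1]
opening: 1.002
```

```bash
python3 - <<'E'
from h import *;import cv2
go([.543,.082,.089],0)
c=cams.read_camera("side")["color"][:,:,::-1];cv2.imwrite("pics/b1.png",cv2.resize(c[130:310,170:380],None,fx=3,fy=3,interpolation=cv2.INTER_CUBIC))
E
```

```text
t 6.5667 pos [0.5437 0.0792 0.1968] jaw [ 1.     0.006 -0.003] q [-0.04  0.04  1.92 -0.    1.18 -0.05] F [-0.7  0.1  0.1] op 1.002
shift [ 0.3592  0.0092 -0.0012] turn [ 0.0036 -0.0018 -0.    ]
```

View pics/b1.png

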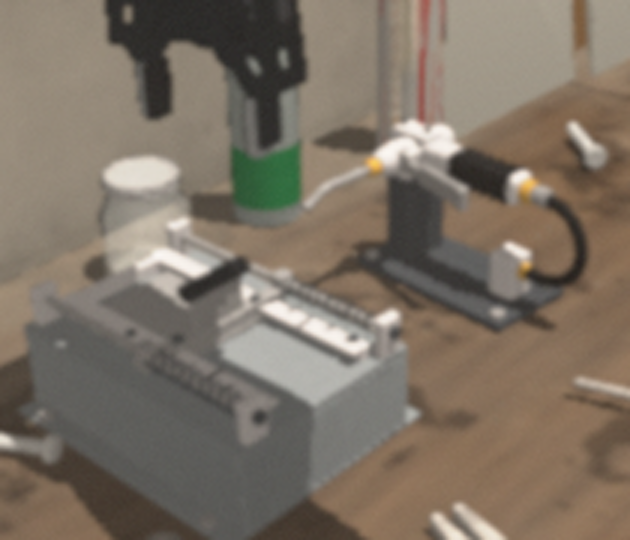

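The trigger lever at about (440,180) is back at rest, standing away from the grip. The gate is still shut and the gripper is above the handle. Descending with the jaws astride the bar.

Call:
play_rows:
  rows:
    - [100, [0.08, 0.009, 0], [0, 0, 0]]
    - [100, [0.16, 0.009, 0], [0, 0, 0]]
    - [100, [0.22, 0.009, 0], [0, 0, 0]]
    - [100, [0.27, 0.009, 0], [0, 0, 0]]
    - [100, [0.31, 0.009, 0], [0, 0, 0]]
    - [100, [0.34, 0.009, 0], [0, 0, 0]]
    - [100, [0.357, 0.009, 0], [0, 0, 0]]
    - [100, [0.357, 0.009, 0], [0, 0, 0]]
    - [100, [0.357, 0.009, 0], [0, 0, 0]]

```text
time: 7.37
eef_pos: [0.5448, 0.0819, 0.0916]
tcp_rot: [-0.001, 0.707, 0.001, 0.707]
contact_force: [-0.3, 0.7, 0.4]
opening: 0.994
```

Call:
play_rows:
  rows:
    - [60, [0, 0, 0], [0, 0, 0]]
    - [30, [0, 0, 0], [0, 0, 0]]
    - [0, [0, 0, 0], [0, 0, 0]]
    - [0, [0, 0, 0], [0, 0, 0]]
    - [0, [0, 0, 0], [0, 0, 0]]
    - [0, [0, 0, 0], [0, 0, 0]]
    - [0, [0, 0, 0], [0, 0, 0]]
    - [0, [0, 0, 0], [0, 0, 0]]
    - [0, [0, 0, 0], [0, 0, 0]]
    - [0, [0, 0, 0], [0, 0, 0]]
  force: 60

```text
time: 8.2
eef_pos: [0.5447, 0.0819, 0.0916]
tcp_rot: [-0.001, 0.707, 0.001, 0.707]
contact_force: [-0.9, 0.5, 2.6]
opening: 0.127
```

```bash
python3 -c "
from h import *
go([.508,.082,.089],0)"
```

```text
t 8.2 pos [0.5447 0.0819 0.0916] jaw [1.    0.002 0.001] q [-0.04  0.18  1.99  0.    0.98 -0.04] F [-0.9  0.5  2.6] op 0.127
shift [ 0.0086  0.0005 -0.1223] turn [ 0.0015  0.0003 -0.0001]
```

Call:
play_rows:
  rows:
    - [0, [0, 0, -0.015], [0, 0, 0]]
    - [0, [0, 0, -0.03], [0, 0, 0]]
    - [0, [0, 0, -0.045], [0, 0, 0]]
    - [0, [0, 0, -0.06], [0, 0, 0]]
    - [0, [0, 0, -0.075], [0, 0, 0]]
    - [0, [0, 0, -0.09], [0, 0, 0]]
    - [0, [0, 0, -0.105], [0, 0, 0]]
    - [0, [0, 0, -0.117], [0, 0, 0]]
    - [0, [0, 0, -0.117], [0, 0, 0]]
    - [0, [0, 0, -0.117], [0, 0, 0]]

```text
time: 9.03
eef_pos: [0.5117, 0.0824, 0.0916]
tcp_rot: [-0.0, 0.704, 0.001, 0.71]
contact_force: [8.9, 3.0, -5.3]
opening: 0.125
```

```bash
python3 - <<'E'
from h import *;import cv2
go([.5097,.082,.0916],0)
out=[]
for n,b in(("top",(200,150,90,110)),("side",(170,180,150,130))):
    c=cams.read_camera(n)["color"][:,:,::-1];x,y,w,h=b;out.append(cv2.resize(c[y:y+h,x:x+w],(int(500*w/h) if n=="top" else 390,500 if n=="top" else 338),interpolation=cv2.INTER_CUBIC))
H=max(o.shape[0] for o in out);cv2.imwrite("pics/b2.png",np.hstack([cv2.copyMakeBorder(o,0,H-o.shape[0],0,0,0) for o in out]))
E
```

```text
t 9.0333 pos [0.5117 0.0824 0.0916] jaw [1.    0.002 0.008] q [-0.04  0.1   2.07  0.    0.96 -0.04] F [ 8.9  3.  -5.3] op 0.125
shift [ 0.0001 -0.0013 -0.0067] turn [ 0.0011  0.0052 -0.001 ]
```

View pics/b2.png

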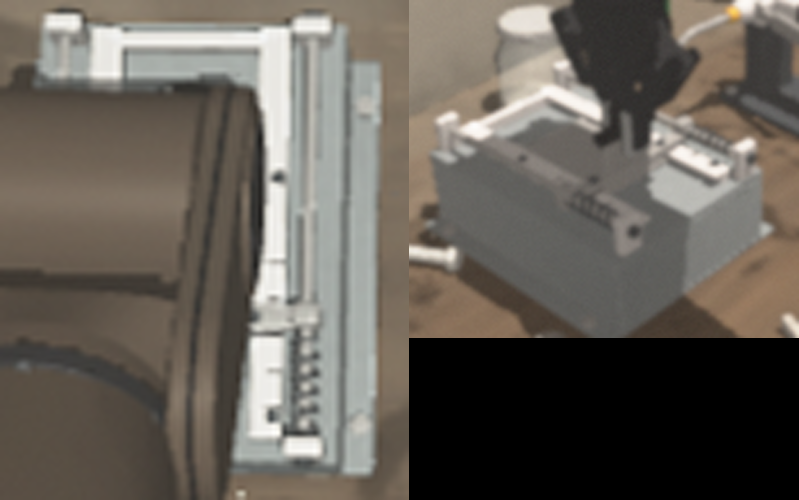

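The TCP moved 33 mm. In the image the cross-bar lug moved about 15 px, which is also about 33 mm, and the force is 8.9 N. Nudging 2 mm further and holding.

Call:
play_rows:
  rows:
    - [0, [0, 0, -0.006], [0, 0, 0]]
    - [0, [0, 0, -0.006], [0, 0, 0]]
    - [0, [0, 0, -0.006], [0, 0, 0]]
    - [0, [0, 0, -0.006], [0, 0, 0]]
    - [0, [0, 0, -0.006], [0, 0, 0]]
    - [0, [0, 0, -0.006], [0, 0, 0]]
    - [0, [0, 0, -0.006], [0, 0, 0]]
    - [0, [0, 0, -0.006], [0, 0, 0]]
    - [0, [0, 0, -0.006], [0, 0, 0]]
    - [0, [0, 0, -0.006], [0, 0, 0]]

```text
time: 9.97
eef_pos: [0.5102, 0.0824, 0.0916]
tcp_rot: [0.0, 0.704, 0.001, 0.71]
contact_force: [8.4, 2.2, -4.2]
opening: 0.123
```

```bash
python3 - <<'E'
from h import *;import cv2
go([.5097,.082,.0916],0)
c=cams.read_camera("top")["color"][:,:,::-1];cv2.imwrite("pics/b3.png",cv2.resize(c[150:260,200:400],None,fx=4,fy=4,interpolation=cv2.INTER_CUBIC))
E
```

```text
t 9.9667 pos [0.5102 0.0824 0.0916] jaw [1.    0.002 0.008] q [-0.04  0.1   2.07  0.    0.96 -0.04] F [ 8.4  2.2 -4.2] op 0.123
shift [ 0.0001 -0.0014 -0.0016] turn [ 0.001   0.0054 -0.0011]
```

View pics/b3.png

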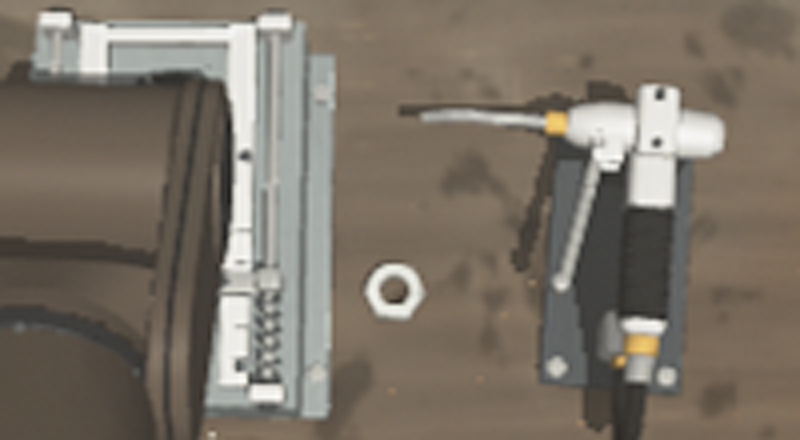

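The cross bar's front edge (crop row ~292) is on the long half mark (row ~293). The trigger is at rest and the nut hasn't moved.

```bash
python3 -c "
from plant import ctrl
print(ctrl.sign_off())"
```

```text
the job is handed in; nothing more can be done
None
```

The job is handed in at about 10 s of the 43 s limit, with the gate held half open; no verdict was reported.

- **Trigger:** I squeezed it with a 40 N grip setting and held it for over 0.5 s. The opening read 37 mm, against 38 mm for a full squeeze. After release, the pictures show the lever back at rest.
- **Gate:** I gripped the handle bar with 60 N and pulled 34.5 mm by the measured tool position. In the last picture the cross bar's front edge is on the long half mark. The wrist reads 8.4 N along x, close to the 9 N expected at half open.
- **Nuts and bolt:** In the last picture the large nut is where it started. The arm hid the small nut and the bolt from the top camera at the end, so I did not check them again, but the fingers never went near them.
- **Small disagreement:** The closed bar opening read 10.5–11 mm although the bar is 13 mm thick. I took this as the pads giving under load. The bar did not slip: the image and the tool position agreed on the travel.

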